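Hang the ear defenders on their stand

ROBOT

A 6-joint arm with a two-finger parallel gripper is mounted at the origin on the work surface. World frame = base frame: x ahead of the robot, y to its left, z up, the work surface at z = 0. Lengths are in m, angles in rad, forces in N, time in s.
With the tool pointing down it reaches from about 0.375 to 0.9 m from the base axis. Payload 3.1 kg.
Tool frame: the origin (TCP) lies midway between the tips of the shut fingers; the grasp point (between the pads) lies 19 mm behind it; z points along the fingers, y is the line along which they close (so a half turn about z gives the same grasp; the last joint's range is limited). The gripper opens to 87 mm and grips with 3 to 60 N. Pads are 19 mm wide; open, the fingers measure 117 mm over their backs; the gripper's body (75 mm by 190 mm) begins 51 mm behind the grasp point.
Start: joints at [-1.433, 0.527, 1.433, -0, 1.181, -0.178], TCP at [0.194, -0.594, 0.196] pointing down, gripper open.
Joint ranges: [-3.08, 3.08], [-0.75, 2.2], [0.22, 2.44], [-1.43, 4.57], [0, 2.65], [-2.85, 2.85]. Speed limits (rad/s): [2.79, 2.79, 3.14, 3.14, 3.14, 3.14].

INTERFACE

Orientations are given as a unit quaternion [x, y, z, w].
In Python, from rig import robot gives the robot as it stands. The module is installed in compiled form; this text tells all that it offers.
- The arm moves only by the tool play_rows, never from a script. Its arguments are lists of equal length, an entry for each row: "gripper": the closure, from -1 (fully open) to 1 (shut); "delta_pos": the shift along the tool's x, y, z in cm, a list of three; "turn": the turn, a rotation vector about the tool's x, y, z in rad, a list of three. A call has 1 to 12 rows; each row is the pose to reach, as a shift and turn from the pose commanded when the call began, along the tool's axes at that moment; what a row does not reach only later rows make up. A row lasts 1/8 s, in which the tool goes at most 62.5 mm and 10.7 degrees, less where a joint would pass 70% of its speed; a pose out of reach is approached as far as the arm can. A call with a gripper value outside its range is refused whole. The fingers move at their own pace and stop on an object; "squeeze" is the grip in N (left out, the last holds). Time passes only in rows, so rows that repeat a pose let the fingers close. It gives the time, the measured TCP pose, the force, the opening and the grip force at its end, in the units of the state.
- robot.get_obs(): the state, without advancing time (a new reading comes with each control period).
- robot.camera(name): name is "scene" or "top"; returns a dict with "color" (480x640x3 uint8, red, green, blue), "vfov" (degrees; the focal length in pixels is half the picture's height over the tangent of half this angle, whatever the lens; pixels are square), "cx", "cy" (the principal point, pixels), "R" (3x3) and "t" (3): a world point X has camera coordinates R X + t. Camera axes: x right, y down, z forward; pixel columns grow to the right and rows downward; lengths in m; the calibration is good to about 2 mm. A picture is of the moment at which its call begins. There is no depth.
- robot.hand_in(): hands the job in; it is judged then, once.
The state is a dict: "time": time; "q": joint angles; "joint_velocities": joint speeds; "joint_torque": joint torques, N m; "position": TCP position; "tool_rot": TCP orientation; "ft_force": force on the tool from outside, world axes, zero at the start; "moment": the same for the moment, N m; "grip_width": finger opening in m; "grip_force": force on a finger pad.
Only numpy, scipy, OpenCV 4.12 (cv2) and the standard library are available. Lean on these libraries where they do the work, as an engineer would, in place of code of your own. Each camera call takes 0.05 s, during which the arm holds its last target. There are 200 camera calls.

TASK

The ear defenders were left lying on the bench. Hang them on the stand the way they belong: the padded headband over the middle of the horizontal bar, square across it, one cup hanging straight down on either side. Lay the band gently on the bar, whose height is set differently each time, let go only once the bar carries it, and leave them hanging still; do not disturb the jar, the board of wooden hearts or the sanding block.

Things in the scene. Friction and masses are not known exactly. Their poses are not given: they have to be found in the camera images.
- defenders: Ear defenders, one rigid piece (0.2-0.34 kg): two grey cups on a black arched headband, 184 mm tall, 180 mm wide. Start lying on their side, arch level, crown (top of arch) roughly to the robot's left. Origin midway between cup centres, 33 mm above the bench at the start. x: from cups to crown (must point up when hung). y: from cup b to cup a. z: along the band's width, up at the start.
- crown (a point): Inner face of the headband's crown pad, mid-width, at (128, 0, 0) mm in the defenders' frame (same axes): the spot that rests on the bar. The pad is 10 mm thick, 36 mm wide (z), and spans 35 degrees either side. The band outside it is 4 mm thick, 30 mm wide (z -15 to 15), a half circle of radius 82 mm about (58, 0) in x-y; outer face at x = 142.
- cup_a (a point): Centre of the cup on the +y side, at (0, 68, 0) mm in the defenders' frame (same axes). A cup with its cushion is a rounded block 84 mm along x, 66 mm along z, 44 mm thick along y: soft-looking cushion face inside at |y| = 46, flat shell face outside at |y| = 90; both faces are rigid. 92 mm is free between the cups.
- cup_b (a point): Centre of the other, identical cup, at (0, -68, 0) mm in the defenders' frame (same axes). From the top of each cup (x = 40 to 74) an end block 14 mm thick, 30 mm wide joins it to the band's leg, which runs on at |y| = 82 with its upper edge 48 mm above the bench at the start: mind it with the gripper's body.
- stand: Steel hanger stand fixed to the bench. Origin on the bench below the middle of its bar; z up; x along the bar, from its free end (roughly to the robot's right) to the post. Base 150 x 110 x 8 mm (x -55 to 95). The bar is free from its end stop (disc of 28 mm diameter, x -46 to -40, 6 mm above the bar) to a 20 mm square tube (x 41 to 61) in a 26 mm square post; clamp knob behind, to x = 102.
- collar (a point): Centre of the top of the stand's collar, 169 mm above the bench; axes as the stand's. From it rises the clamped tube with the bar: round steel, 16 mm diameter, level, along x, pointing to -x. How far the tube is pulled out differs from start to start and is not told: the bar's top lies 205 to 235 mm above the bench (look, or feel for it). The tube ends 10 mm above the bar's top.
- jar: Glass paint jar with metal lid, 60 mm diameter, 85 mm high, loose on the bench; to be left alone. Origin: centre of its underside.
- board: Thin board 150 x 115 mm, 5 mm thick, with rows of 5 mm thick wooden hearts laid on it, fixed to the bench; to be left alone. Origin: centre of its underside.
- block: Sanding block, 110 x 66 x 29 mm, loose on the bench; to be left alone. Origin: centre of its underside.
Not all that is in view belongs to the job. What is meant by the stand is not purple, and is the smaller of those in its own colour.

How it is judged:
By the outcome, as a careful person would: the job done as asked, in the order asked, and still so for the second after the job is handed in, with the robot touching nothing.
It also fails if it takes over 58 s, if anything falls off the work surface, if the arm or the gripper's body presses on something with over 40 N, if the wrist force passes 120 N, or if a joint passes its speed limit or range.

## Working session

There is one attempt and no reset: what is moved stays moved. The work goes in short steps, Python scripts to look and compute and a tool call to move; the robot and the scene stay as the last step left them, time stands still between calls to the robot, and variables do not carry over. Pictures are saved under pics/ and viewed, at most 10 in all, crops included, and the job is handed in when it is done.

Besides the shell and the picture viewer there is one more tool, called after "Call:" as name(argument=value, ...) on one line, values as JSON. play_rows: Moves the arm, as the interface text tells. Its arguments: {"type":"object","properties":{"gripper":{"type":"array","items":{"type":"number"}},"delta_pos":{"type":"array","items":{"type":"array","items":{"type":"number"}}},"turn":{"type":"array","items":{"type":"array","items":{"type":"number"}}},"squeeze":{"type":"number"}},"required":["gripper","delta_pos","turn"]}

```bash
mkdir -p pics; python3 - <<'E'
from rig import robot
import cv2,numpy as np
for n in("scene","top"):
    c=robot.camera(n); cv2.imwrite(f"pics/{n}0.png",c["color"][:,:,::-1])
    print(n,c["vfov"],c["cx"],c["cy"],np.round(c["R"],4).tolist(),np.round(c["t"],4).tolist())
o=robot.get_obs();print({k:np.round(v,3).tolist() for k,v in o.items()})
E
```

```text
scene 49.23401151731155 322.61345016590593 244.7074361598534 [[-0.5087, 0.861, -0.0057], [0.6303, 0.3679, -0.6837], [-0.5865, -0.3513, -0.7297]] [0.248, -0.2842, 1.7499]
top 49.18313636716962 320.5339878820099 245.11222392189438 [[0.0233, -0.9997, 0.0115], [-0.9957, -0.0242, -0.0898], [0.09, -0.0094, -0.9959]] [0.0418, 0.5816, 1.1661]
{'time': 0.1, 'q': [-1.434, 0.528, 1.434, -0.0, 1.181, -0.178], 'joint_velocities': [-0.001, -0.002, -0.004, 0.0, 0.001, -0.001], 'joint_torque': [-0.0, -44.098, -17.715, 0.063, 0.053, -0.0], 'position': [0.194, -0.593, 0.195], 'tool_rot': [0.988, 0.157, 0.0, -0.001], 'ft_force': [0.436, 0.579, 0.2], 'moment': [-0.023, 0.01, 0.03], 'grip_force': 0.0, 'grip_width': 0.087}
```

View pics/scene0.png

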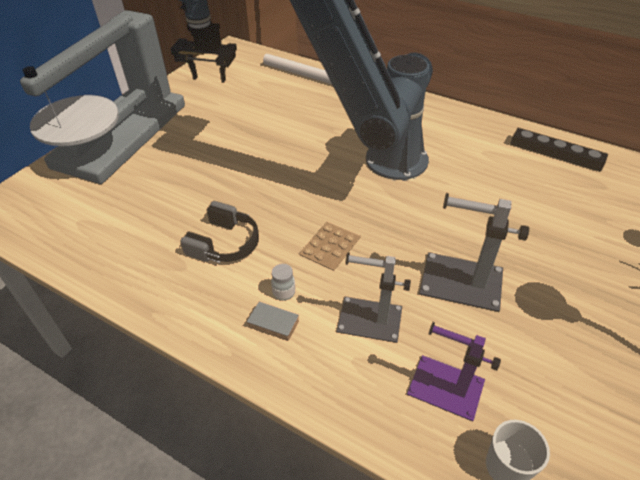

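View pics/top0.png

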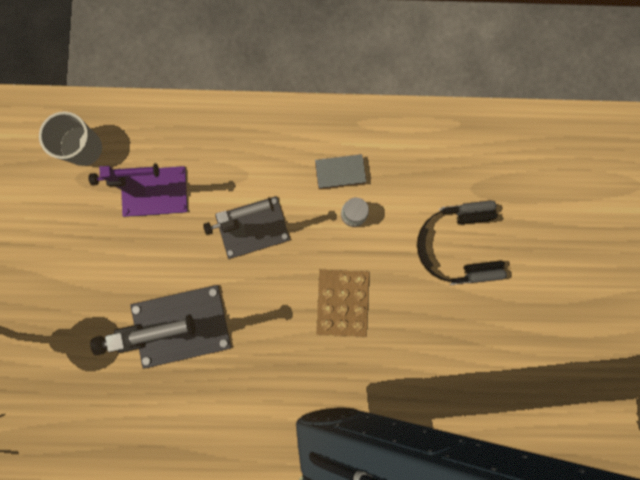

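The scene shows the defenders at about (220,235) and the small grey stand at (375,300). In the top view the defenders are at (460,243), with the crown to the left, and the stand is at (253,227), with the bar's free end at about (272,203). Next I'll enlarge both.

```bash
cat >h.py <<'E'
import numpy as np,cv2
from rig import robot
def cam(n):
    c=robot.camera(n); c["f"]=240/np.tan(np.radians(c["vfov"]/2)); c["R"]=np.array(c["R"]);c["t"]=np.array(c["t"]); return c
def ray(c,p):
    d=c["R"].T@np.array([(p[0]-c["cx"])/c["f"],(p[1]-c["cy"])/c["f"],1]); return -c["R"].T@c["t"],d/np.linalg.norm(d)
def onz(c,p,z):
    o,d=ray(c,p); return o+d*(z-o[2])/d[2]
def tri(c1,p1,c2,p2):
    o1,d1=ray(c1,p1);o2,d2=ray(c2,p2)
    s=np.linalg.lstsq(np.c_[d1,-d2],o2-o1,rcond=None)[0]
    a,b=o1+s[0]*d1,o2+s[1]*d2; return (a+b)/2,np.linalg.norm(a-b)
def proj(c,X):
    v=c["R"]@np.asarray(X)+c["t"]; return np.array([c["cx"]+c["f"]*v[0]/v[2],c["cy"]+c["f"]*v[1]/v[2]])
def crop(c,x,y,w,h,W,H):
    return cv2.resize(c["color"][y:y+h,x:x+w,::-1],(W,H),interpolation=cv2.INTER_CUBIC)
E
python3 - <<'E'
from h import *
t=cam("top");s=cam("scene")
im=np.vstack([np.hstack([crop(t,410,190,110,100,400,300*400//330*100//121) if 0 else crop(t,410,193,120,90,400,300),crop(t,190,180,120,90,400,300)]),
 np.hstack([crop(s,165,190,120,90,400,300),crop(s,315,245,120,100,400,300)])])
im=np.clip(im.astype(float)*1.5,0,255).astype(np.uint8)
cv2.imwrite("pics/c1.png",im)
E
```

```text
(no output)
```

View pics/c1.png

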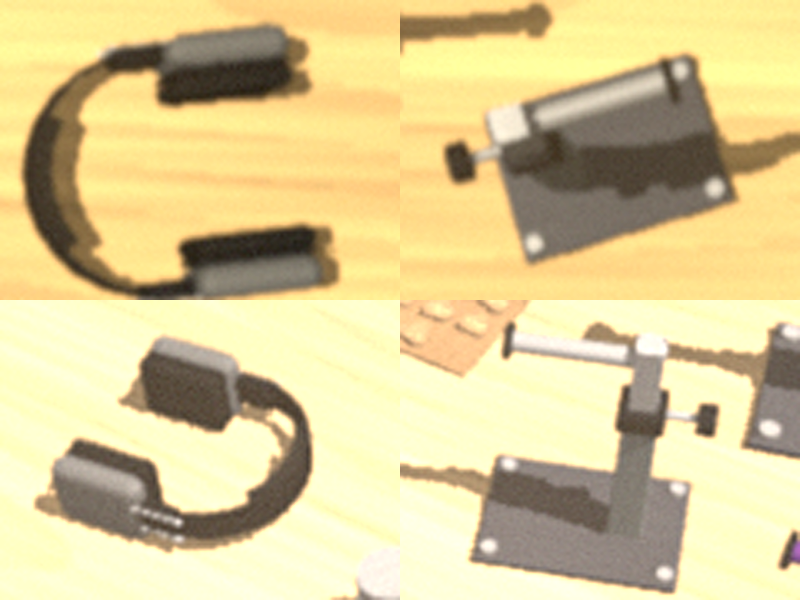

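The crops show the cups, the band, the base corners, the bar's stop and the tube top clearly. From picked points I'll work out the poses.

```bash
cat >m.py <<'E'
from h import *
from scipy.optimize import least_squares
t=cam("top");s=cam("scene")
T=lambda x,y,x0,y0:(x0+x/3.3333-.35,y0+y/3.3333-.35)
A=lambda x,y:T(x,y,410,193); B=lambda x,y:T(x-400,y,190,180)
C=lambda x,y:T(x,y-300,165,190); D=lambda x,y:(315+(x-400)/3.3333-.35,245+(y-300)/3-.35)
# stand: parameters x,y,yaw,bartop
def st(p,L):
    c,n=np.cos(p[2]),np.sin(p[2]); return np.array([p[0]+c*L[0]-n*L[1],p[1]+n*L[0]+c*L[1],L[2]])
def rs(p):
    h=p[3]; r=[]
    for c,l in((t,[(B(692,55),(-.055,-.055,.008)),(B(737,198),(-.055,.055,.008)),(B(529,263),(.095,.055,.008)),(B(508,122),(.051,0,h+.01)),(B(674,82),(-.043,0,h-.008))]),
             (s,[(D(502,457),(-.055,.055,.008)),(D(691,484),(.095,.055,.008)),(D(673,591),(.095,-.055,.008)),(D(472,560),(-.055,-.055,.008)),(D(651,344),(.051,0,h+.01)),(D(509,341),(-.043,0,h-.008))])):
        for px,L in l: r+=list(proj(c,st(p,L))-px)
    return r
best=min((least_squares(rs,[.6,.1,y,.22],loss="soft_l1") for y in(1.57,-1.57)),key=lambda k:k.cost)
print("stand",best.x,np.round(rs(best.x),1))
print("tubetop",tri(t,B(508,122),s,D(651,344)),"stop",tri(t,B(674,82),s,D(509,341)))
def rd(p):
    q=lambda L:(L[0],L[1],L[2]+.033); r=[]
    for c,l in((t,[(A(163,38),(.040,-.090,.03)),(A(285,27),(-.040,-.090,.03)),(A(201,293),(.040,.090,.03)),(A(334,282),(-.040,.090,.0)),
       (A(160,102),(.040,-.046,-.0)),(A(182,240),(.040,.046,.03)),(A(315,228),(-.040,.046,.03))]),
      (s,[(C(53,459),(-.040,-.090,.030)),(C(145,497),(.040,-.090,.030)),(C(155,340),(-.040,.068,.033)),(C(240,355),(.040,.09,.03)),(C(225,430),(.040,.046,-.03)),(C(142,397),(-.04,.046,-.03))])):
        for px,L in l: r+=list(proj(c,st(p,q(L)))-px)
    return r
b=least_squares(rd,[.6,-.3,1.5],loss="soft_l1");print("def",b.x,np.round(rd(b.x),1))
print("crown L",onz(t,A(25,165),.048),st(b.x,(.142,0,.048)))
E
python3 m.py
```

```text
stand [ 0.62772854  0.19542768 -4.3967683   0.22259636] [-0.6 -1.4 -0.7  0.8 -1.  -0.   0.1 -0.  -0.9 -0.6 -1.3 -1.8  0.1 -0.9
  0.2 -0.3 -0.8 -1.1 -0.3  0.2 -0.5 -0.1]
tubetop (array([0.61167199, 0.24415973, 0.23330633]), np.float64(0.0003267581240141305)) stop (array([0.63982369, 0.15395511, 0.21282362]), np.float64(0.002276771560954938))
def [ 0.59373241 -0.30239665  1.71701965] [ 0.4 -0.3 -0.8 -1.3  0.9  3.7 -7.9  2.9  0.5  1.7  3.7 -0.2 -0.5 -1.1
 -0.7  2.1 -2.6 -1.2 -1.4  0.4  1.3 -1.1  1.1  1.1  2.1  3.8]
crown L [ 0.59039748 -0.16010486  0.048     ] [ 0.57304261 -0.16191202  0.048     ]
```

```bash
sed -i 's/(A(334,282),(-.040,.090,.0))/(A(322,284),(-.040,.090,.03))/; s/,(C(142,397),(-.04,.046,-.03))//' m.py; cat >>m.py <<'E'
x0=t["color"][185:295,405:525].astype(int); m=((x0.max(2)<95)&((x0[:,:,0]-x0[:,:,2])<22)).astype(np.uint8)
n,l,S,_=cv2.connectedComponentsWithStats(m); m=(l==1+np.argmax(S[1:,4])).astype(np.uint8) if 0 else m
P=np.argwhere(m)[:,::-1]+[405,185]; W=np.array([onz(t,p,.04)[:2] for p in P]); W=W
e=np.linalg.eigh(np.cov(W.T)); print("mask centroid",W.mean(0),"axes deg",np.degrees(np.arctan2(*e[1][::-1])),len(W))
im=np.hstack([cv2.resize(t["color"][185:295,405:525,::-1],(480,440)),]); f=lambda L:tuple(np.int32((proj(t,st(b.x,L))-[405,185]+.5)*4))
for L in [(x,y,z) for x in(.042,-.042) for y in(.09,.046,-.046,-.09) for z in(.066,)]+[(.058+.084*np.cos(a),.084*np.sin(a),.048) for a in np.linspace(-1.57,1.57,15)]+[(.058+.07*np.cos(a),.07*np.sin(a),.051) for a in(-.6,-.3,0,.3,.6)]: cv2.circle(im,f(L),2,(0,0,255),-1)
cv2.imwrite("pics/c2.png",im)
E
python3 m.py
```

```text
stand [ 0.62772854  0.19542768 -4.3967683   0.22259636] [-0.6 -1.4 -0.7  0.8 -1.  -0.   0.1 -0.  -0.9 -0.6 -1.3 -1.8  0.1 -0.9
  0.2 -0.3 -0.8 -1.1 -0.3  0.2 -0.5 -0.1]
tubetop (array([0.61167199, 0.24415973, 0.23330633]), np.float64(0.0003267581240141305)) stop (array([0.63982369, 0.15395511, 0.21282362]), np.float64(0.002276771560954938))
def [ 0.59359079 -0.3014468   1.70731106] [ 0.3 -0.4 -0.8 -1.1  0.1  3.7 -0.3  2.2  0.2  1.6  3.  -0.3 -1.1 -0.8
 -0.6  2.  -2.6 -1.1 -0.9  0.5  1.8 -0.9  1.5  1.3]
crown L [ 0.59039748 -0.16010486  0.048     ] [ 0.57426585 -0.16076792  0.048     ]
mask centroid [ 0.5924571  -0.28091092] axes deg [ -85.60974999 -175.60974999] 1686
```

View pics/c2.png

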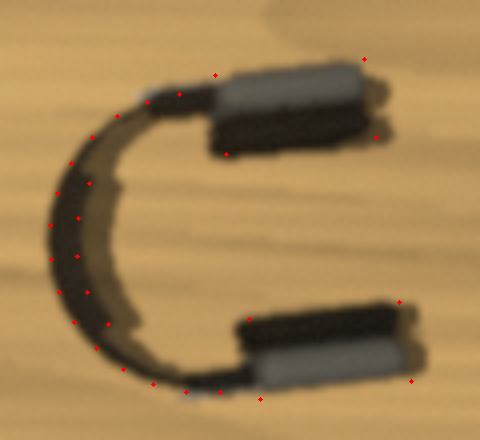

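```bash
cat >g.py <<'E'
from h import *
from scipy.spatial.transform import Rotation as Ro
def goal(P,R):
    o=robot.get_obs(); R0=Ro.from_quat(o["tool_rot"]); 
    d=R0.inv().apply(np.array(P)-o["position"])*100; w=(R0.inv()*Ro.from_matrix(R)).as_rotvec()
    print("dpos cm",np.round(d,2),"turn",np.round(w,4),"deg",round(float(np.degrees(np.linalg.norm(w))),1)); print("q",np.round(o["q"],3),"t",o["time"])
def frame(z,y):
    z=np.array(z)/np.linalg.norm(z);y=np.array(y)-np.dot(y,z)*z;y/=np.linalg.norm(y);return np.c_[np.cross(y,z),y,z]
X=np.array([-.129,.992,0]);Y=np.array([-.992,-.129,0]);Z=np.array([0,0,1.]);O=np.array([.595,-.3015,.033]);a=np.radians(30)
RG=frame(-np.sin(a)*X-np.cos(a)*Z,-Y)
PG=O+.010*X+.068*Y+.005*Z+.019*RG[:,2]
E
python3 - <<'E'
from g import *
goal(PG-.10*RG[:,2],RG); print(PG,RG)
E
```

```text
dpos cm [ 41.44 -21.57   8.82] turn [-0.3622 -0.4369 -1.3503] deg 83.9
q [-1.433  0.528  1.433  0.     1.181 -0.179] t 0.4
[ 0.52747939 -0.30977517  0.02154697] [[-1.11668077e-01  9.91650505e-01  6.44943167e-02]
 [ 8.58718858e-01  1.28954552e-01 -4.95956296e-01]
 [-5.00132147e-01 -9.50203737e-18 -8.65949095e-01]]
```

Call:
play_rows(gripper=[-1,-1,-1,-1,-1,-1,-1,-1,-1,-1,-1,-1], delta_pos=[[4.1,-2.2,0.9],[8.3,-4.3,1.8],[12.4,-6.5,2.6],[16.6,-8.6,3.5],[20.7,-10.8,4.4],[24.9,-12.9,5.3],[29.0,-15.1,6.2],[33.1,-17.3,7.1],[37.3,-19.4,7.9],[41.4,-21.6,8.8],[41.4,-21.6,8.8],[41.4,-21.6,8.8]], turn=[[-0.036,-0.044,-0.135],[-0.072,-0.087,-0.27],[-0.109,-0.131,-0.405],[-0.145,-0.175,-0.54],[-0.181,-0.218,-0.675],[-0.217,-0.262,-0.81],[-0.254,-0.306,-0.945],[-0.29,-0.35,-1.08],[-0.326,-0.393,-1.215],[-0.362,-0.437,-1.35],[-0.362,-0.437,-1.35],[-0.362,-0.437,-1.35]])

```text
time: 1.9
position: [0.5206, -0.2603, 0.1085]
tool_rot: [0.638, 0.725, -0.171, 0.195]
ft_force: [0.8, -0.1, 0.3]
grip_width: 0.0869
grip_force: 0.0
```

```bash
python3 - <<'E'
from g import *
goal(PG,RG)
t=cam("top");s=cam("scene")
cv2.imwrite("pics/d.png",np.hstack([crop(t,380,150,180,180,400,400),crop(s,120,130,180,180,400,400)]))
E
```

```text
dpos cm [ 0.02  0.05 10.03] turn [-0.0006  0.0004 -0.0006] deg 0.1
q [-0.409  0.582  1.839 -0.849  0.61   0.146] t 1.9
```

View pics/d.png

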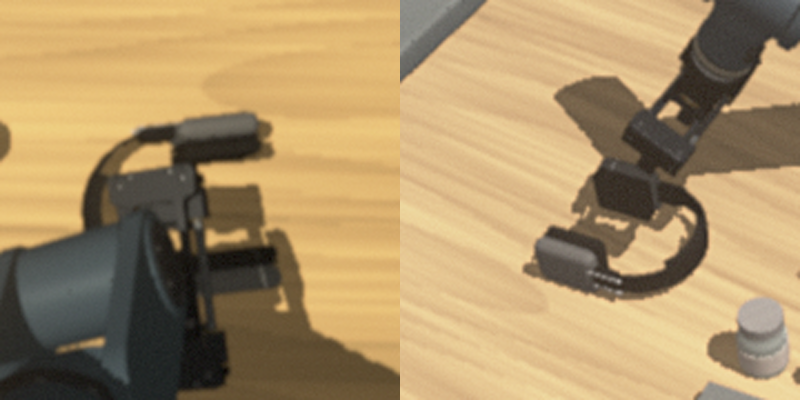

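The picture shows the gripper straddling the near cup at about (240,270) in the top crop, with the body clear of the far cup. I'll descend along the tool axis.

Call:
play_rows(gripper=[-1,-1,-1,-1,-1,-1,-1,-1], delta_pos=[[0,0,2],[0,0,4],[0,0,6],[0,0,7.5],[0,0,8.5],[0,0,9.3],[0,0,10],[0,0,10]], turn=[[0,0,0],[0,0,0],[0,0,0],[0,0,0],[0,0,0],[0,0,0],[0,0,0],[0,0,0]])

```text
time: 3.0
position: [0.5269, -0.31, 0.0215]
tool_rot: [0.638, 0.725, -0.171, 0.194]
ft_force: [0.1, 0.8, -0.5]
grip_width: 0.0867
grip_force: 0.0
```

Call:
play_rows(gripper=[0,0.3,0.6,1,1,1,1,1], delta_pos=[[0,0,0],[0,0,0],[0,0,0],[0,0,0],[0,0,0],[0,0,0],[0,0,0],[0,0,0]], turn=[[0,0,0],[0,0,0],[0,0,0],[0,0,0],[0,0,0],[0,0,0],[0,0,0],[0,0,0]], squeeze=50)

```text
time: 4.0
position: [0.5275, -0.3097, 0.0218]
tool_rot: [0.637, 0.726, -0.171, 0.195]
ft_force: [2.3, 0.7, -0.0]
grip_width: 0.0434
grip_force: 50.0
```

Call:
play_rows(gripper=[1,1,1,1,1,1,1,1,1], delta_pos=[[-0.5,0,-0.9],[-1.5,0,-2.6],[-3,0,-5.2],[-4.5,0,-7.8],[-6,0,-10.4],[-7.5,0,-13],[-8.5,0,-14.7],[-9,0,-15.6],[-9,0,-15.6]], turn=[[0,0,0],[0,0,0],[0,0,0],[0,0,0],[0,0,0],[0,0,0],[0,0,0],[0,0,0],[0,0,0]])

```text
time: 5.12
position: [0.5264, -0.3094, 0.2016]
tool_rot: [0.638, 0.725, -0.171, 0.194]
ft_force: [0.2, -0.8, -3.1]
grip_width: 0.0439
grip_force: 50.0
```

```bash
cat >>g.py <<'E'
# def pose in the tool frame as grasped
RD=np.c_[X,Y,Z]; Dt=RG.T@RD; dt=RG.T@(O-PG)
xs=np.array([np.cos(1.886),np.sin(1.886),0]); S=np.array([.628,.195,0]); H=.2225
RH=np.c_[Z,np.cross(-xs,Z),-xs]            # hung def axes
def hang(along,lift,Dt=Dt,dt=dt,side=0):
    R=RH@Dt.T; crown=S+along*xs+side*RH[:,1]+Z*(H+lift); O=crown-.128*RH[:,0]; return O-R@dt,R
E
python3 - <<'E'
from g import *
o=robot.get_obs();print(o["position"],o["ft_force"],o["moment"])
P,R=hang(-.20,.06);print(P,R[:,2]);goal(P,R)
t=cam("top");s=cam("scene")
cv2.imwrite("pics/e.png",np.hstack([crop(t,380,150,180,180,400,400),crop(s,120,130,180,180,400,400)]))
E
```

```text
[ 0.52636234 -0.30944658  0.20162899] [ 0.2377581  -0.81003118 -3.07022724] [0.55310872 0.23692511 0.00370721]
[ 0.62175603 -0.00535342  0.15500119] [-0.26845298  0.8232866  -0.50030841]
dpos cm [ 27.39  13.35 -10.44] turn [ 0.0529  1.5654 -0.2008] deg 90.5
q [-0.492  0.448  1.722 -0.636  0.755 -0.197] t 5.125
```

View pics/e.png

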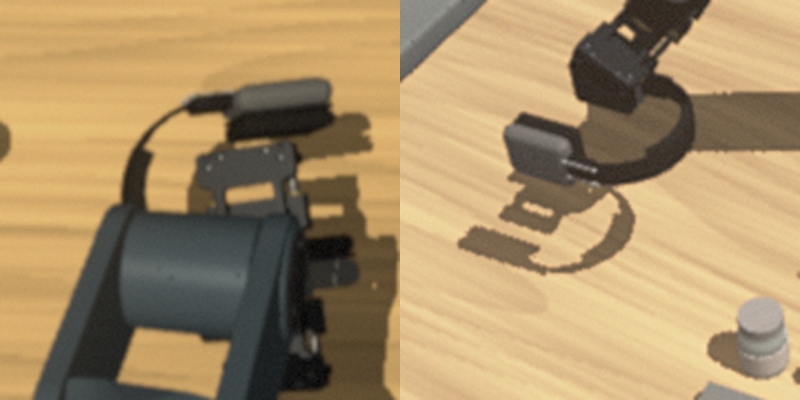

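The defenders are held level at about (250,110)–(330,270) in the top crop, with no visible slip. Now I'll turn them upright on the way to a point short of the bar's free end.

```bash
python3 - <<'E'
from g import *
P,R=hang(-.25,.12);print(P);goal(P,R)
E
```

```text
[ 0.63725653 -0.05289009  0.21500119]
dpos cm [ 20.05  14.32 -13.26] turn [ 0.0512  1.5641 -0.201 ] deg 90.4
q [-0.492  0.45   1.723 -0.636  0.755 -0.197] t 5.225
```

Call:
play_rows(gripper=[1,1,1,1,1,1,1,1,1,1,1,1], delta_pos=[[1.7,1.2,-1.1],[3.3,2.4,-2.2],[5.0,3.6,-3.3],[6.7,4.8,-4.4],[8.4,6.0,-5.5],[10.0,7.2,-6.6],[11.7,8.4,-7.7],[13.4,9.5,-8.8],[15.0,10.7,-9.9],[16.7,11.9,-11.0],[18.4,13.1,-12.2],[20.0,14.3,-13.3]], turn=[[0.004,0.13,-0.017],[0.009,0.261,-0.034],[0.013,0.391,-0.05],[0.017,0.521,-0.067],[0.021,0.652,-0.084],[0.026,0.782,-0.1],[0.03,0.912,-0.117],[0.034,1.043,-0.134],[0.038,1.173,-0.151],[0.043,1.303,-0.167],[0.047,1.434,-0.184],[0.051,1.564,-0.201]])

```text
time: 6.72
position: [0.6383, -0.0538, 0.2147]
tool_rot: [0.509, 0.701, 0.293, -0.405]
ft_force: [-0.1, -0.3, -2.2]
grip_width: 0.0435
grip_force: 49.9
```

Call:
play_rows(gripper=[1,1], delta_pos=[[0,0,0],[0,0,0]], turn=[[0,0,0],[0,0,0]])

```text
time: 6.98
position: [0.6378, -0.0541, 0.2161]
tool_rot: [0.509, 0.702, 0.293, -0.403]
ft_force: [0.6, 1.0, -2.1]
grip_width: 0.0437
grip_force: 49.9
```

```bash
python3 - <<'E'
from g import *
P,R=hang(-.25,.12);goal(P,R)
t=cam("top");s=cam("scene")
cv2.imwrite("pics/f.png",np.hstack([crop(t,200,120,240,240,400,400),crop(s,200,90,240,240,400,400)]))
E
```

```text
dpos cm [-0.03 -0.01  0.17] turn [-0.      0.0047  0.0004] deg 0.3
q [-0.562  0.915  1.031  0.659  2.019 -0.85 ] t 6.975
```

View pics/f.png

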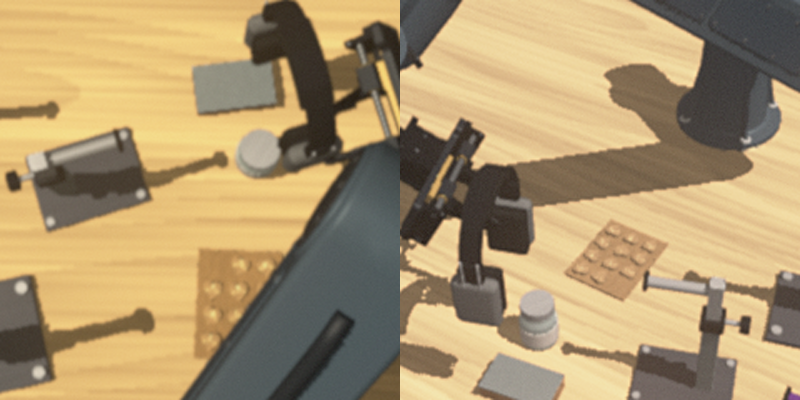

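The defenders are upright, crown up, short of the bar. Next I'll overlay the expected points to check for slip.

```bash
cat >ov.py <<'E'
from g import *
import sys
def overlay(name,boxes,extra=[]):
    o=robot.get_obs(); R=Ro.from_quat(o["tool_rot"]).as_matrix(); P=np.array(o["position"]); out=[]
    L=[(.142*1,0,z) for z in(-.015,.015)]+[(.058+.084*np.cos(a),.084*np.sin(a),z) for a in(-1.3,-.8,-.4,.4,.8,1.3) for z in(-.015,.015)]+[(x,y,z) for x in(.042,-.042) for y in(.09,.046,-.046,-.09) for z in(-.033,.033)]
    W=[P+R@(dt+Dt@np.array(l)) for l in L]+[np.array(e) for e in extra]
    for n,(x,y,w,h) in boxes.items():
        c=cam(n); k=400/w; im=np.clip(crop(c,x,y,w,h,400,int(h*k))*1.4,0,255).astype(np.uint8)
        for X_ in W:
            p=(proj(c,X_)-[x,y]+.5)*k; cv2.circle(im,tuple(np.int32(p)),2,(0,0,255),-1)
        out.append(im)
    cv2.imwrite(name,np.hstack(out)); print(o["ft_force"],o["position"])
E
python3 - <<'E'
from ov import *
overlay("pics/g.png",{"top":(320,100,120,130),"scene":(220,165,120,130)})
E
```

```text
[ 0.02462928  0.59032854 -2.185408  ] [ 0.63805607 -0.05419589  0.21778068]
```

View pics/g.png

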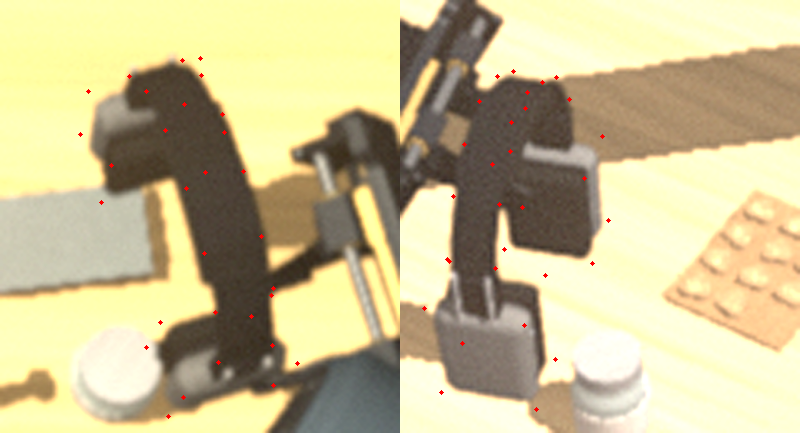

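```bash
python3 - <<'E'
from g import *
t=cam("top");s=cam("scene")
n=np.array([-xs[1],xs[0],0])
im=t["color"].astype(int)
for nm,p,z in(("jar",(355,212),.085),("block c1",(367,154),.029),("block c2",(369,185),.029),("block c3",(317,162),.029),("block c4",(319,188),.029)):
    w=onz(t,p,z); print(nm,w,"along",(w-S)@xs,"lat",(w-S)@n)
print("cup a lat",RH[:,1]@n*.068, robot.get_obs()["position"])
for h in((-.07,.03),(-.07,.014),(0,.014)): print(h);goal(*hang(*h))
E
```

```text
jar [ 0.64922679 -0.01709601  0.085     ] along -0.2082272535461054 lat 0.04557089087126778
block c1 [ 0.79367534 -0.04659293  0.029     ] along -0.2810514601315102 lat -0.08261680460494115
block c2 [ 0.72128687 -0.05229311  0.029     ] along -0.26402965686467145 lat -0.01202756066943549
block c3 [0.77187653 0.06819563 0.029     ] along -0.16516031370382694 lat -0.09747756119618661
block c4 [0.71137958 0.06217057 0.029     ] along -0.1521338677814078 lat -0.03809326879469513
cup a lat 0.06799999999999999 [ 0.6380538  -0.05393171  0.21800316]
(-0.07, 0.03)
dpos cm [ 1.1  -0.07 20.34] turn [0.0014 0.0046 0.0028] deg 0.3
q [-0.562  0.913  1.03   0.661  2.02  -0.85 ] t 7.275
(-0.07, 0.014)
dpos cm [-0.28 -0.07 21.15] turn [0.0014 0.0046 0.0028] deg 0.3
q [-0.562  0.913  1.03   0.661  2.02  -0.85 ] t 7.275
(0, 0.014)
dpos cm [ 3.25 -0.07 27.19] turn [0.0014 0.0046 0.0028] deg 0.3
q [-0.562  0.913  1.03   0.661  2.02  -0.85 ] t 7.275
```

Call:
play_rows(gripper=[1,1,1,1,1,1,1,1,1,1], delta_pos=[[0.1,0,2],[0.2,0,4.5],[0.4,0,7.5],[0.6,0,10.5],[0.7,0,13.5],[0.9,0,16.5],[1.0,0,18.5],[1.1,-0.1,19.8],[1.1,-0.1,20.3],[1.1,-0.1,20.3]], turn=[[0,0,0],[0,0,0],[0,0,0],[0,0,0],[0,0,0],[0,0,0],[0,0,0],[0,0,0],[0,0,0],[0,0,0]])

```text
time: 8.52
position: [0.5814, 0.118, 0.1246]
tool_rot: [0.508, 0.702, 0.294, -0.403]
ft_force: [-0.5, 0.5, -2.4]
grip_width: 0.0436
grip_force: 49.9
```

```bash
python3 - <<'E'
from ov import *
bt=lambda a:S+a*xs+Z*H
overlay("pics/i.png",{"top":(200,140,120,130),"scene":(300,185,120,130)},[bt(-.04),bt(.041)])
goal(*hang(-.07,.03));goal(*hang(0,.014))
E
```

```text
[-0.54641489  0.54365695 -2.42673134] [0.58140891 0.1179925  0.12456665]
dpos cm [ 0.06 -0.01  0.05] turn [0.0019 0.0033 0.0027] deg 0.3
q [-0.39   0.905  1.394  0.723  1.653 -0.966] t 8.625
dpos cm [ 2.2  -0.01  6.9 ] turn [0.0019 0.0033 0.0027] deg 0.3
q [-0.39   0.905  1.394  0.723  1.653 -0.966] t 8.625
```

View pics/i.png

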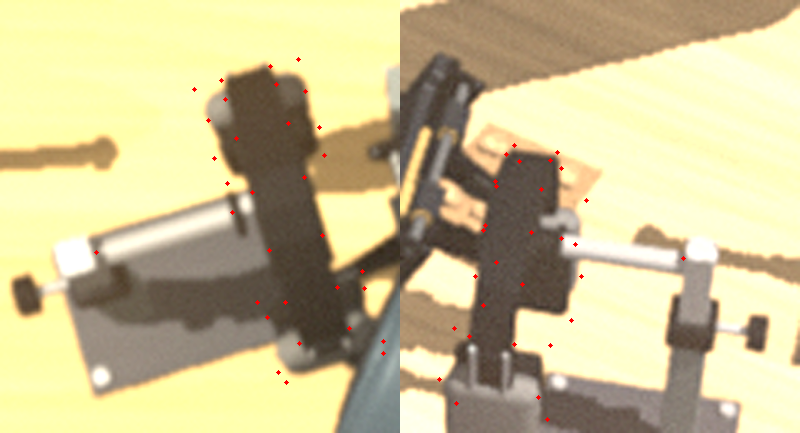

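The band and bar overlays agree within a few mm. The bar's yaw looks slightly off at the post end, so I'll measure the bar line and the band's centre line numerically.

```bash
cat >q.py <<'E'
from ov import *
from scipy.ndimage import map_coordinates
def prof(img,c,W,d,half=.03,n=241):
    s=np.linspace(-half,half,n); P=np.array([proj(c,W+k*d) for k in s]); g=img.astype(float).mean(2)
    return s,map_coordinates(g,[P[:,1],P[:,0]],order=1)
def edges(s,v,dark):
    v=-v if dark else v
    i0=len(s)//2; m=(np.percentile(v,90)+np.percentile(v,10))/2; i=i0
    k=i0+np.argmax(v[i0-40:i0+41])-40
    a=k
    while a>0 and v[a]>m:a-=1
    b=k
    while b<len(s)-1 and v[b]>m:b+=1
    return s[a],s[b]
if __name__=="__main__":
    n=np.array([-xs[1],xs[0],0]); c={k:cam(k) for k in("top","scene")}
    for k,d in(("top",n),("scene",Z)):
        im=cv2.imread(f"pics/{k}0.png")
        print(k,[tuple(np.round(1000*np.array(edges(*prof(im,c[k],S+a*xs+Z*(H-.008),d),False)),1)) for a in(-.03,-.015,0,.015,.03)])
    o=robot.get_obs(); R=Ro.from_quat(o["tool_rot"]).as_matrix(); P=np.array(o["position"])
    for k,ff in(("top",(-.8,-.6,-.4,-.2,0,.2,.4,.6,.8)),("scene",(-.6,-.4,-.2,0))):
        print("band z-edges",k,[(a,)+tuple(np.round(1000*np.array(edges(*prof(c[k]["color"],c[k],P+R@(dt+Dt@np.array([.058+.084*np.cos(a),.084*np.sin(a),0])),R@Dt[:,2],.035),True)),1)) for a in ff])
E
python3 q.py
```

```text
top [(np.float64(-6.2), np.float64(3.0)), (np.float64(-5.7), np.float64(3.0)), (np.float64(-6.0), np.float64(3.0)), (np.float64(-7.0), np.float64(4.5)), (np.float64(-7.8), np.float64(5.3))]
scene [(np.float64(1.3), np.float64(30.0)), (np.float64(0.5), np.float64(30.0)), (np.float64(0.5), np.float64(30.0)), (np.float64(-2.7), np.float64(12.8)), (np.float64(-1.7), np.float64(12.5))]
band z-edges top [(-0.8, np.float64(-17.5), np.float64(28.9)), (-0.6, np.float64(-26.0), np.float64(30.0)), (-0.4, np.float64(-25.1), np.float64(28.3)), (-0.2, np.float64(-23.9), np.float64(35.0)), (0, np.float64(-16.3), np.float64(17.5)), (0.2, np.float64(-35.0), np.float64(17.8)), (0.4, np.float64(-35.0), np.float64(17.8)), (0.6, np.float64(-35.0), np.float64(16.3)), (0.8, np.float64(-22.8), np.float64(27.1))]
band z-edges scene [(-0.6, np.float64(-3.8), np.float64(-3.8)), (-0.4, np.float64(-35.0), np.float64(16.9)), (-0.2, np.float64(-28.6), np.float64(22.2)), (0, np.float64(-26.8), np.float64(35.0))]
```

Call:
play_rows(gripper=[1,1,1,1,1,1,1,1,1], delta_pos=[[0.4,0,0.8],[0.8,0,1.9],[1.2,0,3.1],[1.5,0,4.2],[1.8,0,5.2],[2.1,0,6.1],[2.3,0,6.6],[2.4,0,6.8],[2.4,0,6.8]], turn=[[0,0,0],[0,0,0],[0,0,0],[0,0,0],[0,0,0],[0,0,0],[0,0,0],[0,0,0],[0,0,0]])

```text
time: 9.85
position: [0.5592, 0.1856, 0.1111]
tool_rot: [0.508, 0.702, 0.294, -0.403]
ft_force: [-0.3, 0.6, -1.9]
grip_width: 0.0437
grip_force: 49.9
```

```bash
python3 - <<'E'
from q import *
import cv2
F=[np.array(robot.get_obs()["ft_force"])]
goal(*hang(0,.016)); print(robot.get_obs()["ft_force"])
overlay("pics/j.png",{"top":(200,140,120,130),"scene":(300,185,120,130)})
E
```

```text
dpos cm [-0.06  0.03 -0.08] turn [0.0008 0.0025 0.0023] deg 0.2
q [-0.304  0.896  1.491  0.782  1.548 -0.982] t 9.85
[-0.29353332  0.61293215 -1.89192557]
[-0.29353332  0.61293215 -1.89192557] [0.55917324 0.18563275 0.11113818]
```

Call:
play_rows(gripper=[1,1,1,1,1,1,1], delta_pos=[[-0.17,0,0.1],[-0.35,0,0.2],[-0.52,0,0.3],[-0.69,0,0.4],[-0.82,0,0.47],[-0.87,0,0.5],[-0.87,0,0.5]], turn=[[0,0,0],[0,0,0],[0,0,0],[0,0,0],[0,0,0],[0,0,0],[0,0,0]])

```text
time: 10.82
position: [0.5591, 0.1857, 0.101]
tool_rot: [0.508, 0.702, 0.294, -0.403]
ft_force: [0.2, 0.4, -2.7]
grip_width: 0.0436
grip_force: 49.9
```

Call:
play_rows(gripper=[1,1,1], delta_pos=[[-0.09,0,0.05],[-0.17,0,0.1],[-0.17,0,0.1]], turn=[[0,0,0],[0,0,0],[0,0,0]])

```text
time: 11.2
position: [0.5593, 0.186, 0.0999]
tool_rot: [0.508, 0.702, 0.294, -0.404]
ft_force: [0.5, 1.6, 0.9]
grip_width: 0.0435
grip_force: 50.0
```

Call:
play_rows(gripper=[1,1], delta_pos=[[0,0,0],[0,0,0]], turn=[[0,0,0],[0,0,0]])

```text
time: 11.45
position: [0.5593, 0.186, 0.0999]
tool_rot: [0.508, 0.702, 0.294, -0.403]
ft_force: [0.4, 0.3, 3.1]
grip_width: 0.0437
grip_force: 50.0
```

```bash
python3 - <<'E'
from ov import *
o=robot.get_obs();print(o["ft_force"],o["moment"]);goal(*hang(0,0))
c=cam("top");s=cam("scene")
im=np.hstack([np.clip(crop(x,*b,400,433)*1.4,0,255).astype(np.uint8) for x,b in((c,(190,140,120,130)),(s,(310,185,120,130)))]);cv2.imwrite("pics/k.png",im)
E
```

```text
[0.37056885 0.33059344 3.09003854] [-0.01925095 -0.31421429 -0.06981854]
dpos cm [-0.48  0.    0.14] turn [0.0013 0.0012 0.0029] deg 0.2
q [-0.304  0.914  1.491  0.784  1.536 -0.995] t 11.45
```

View pics/k.png

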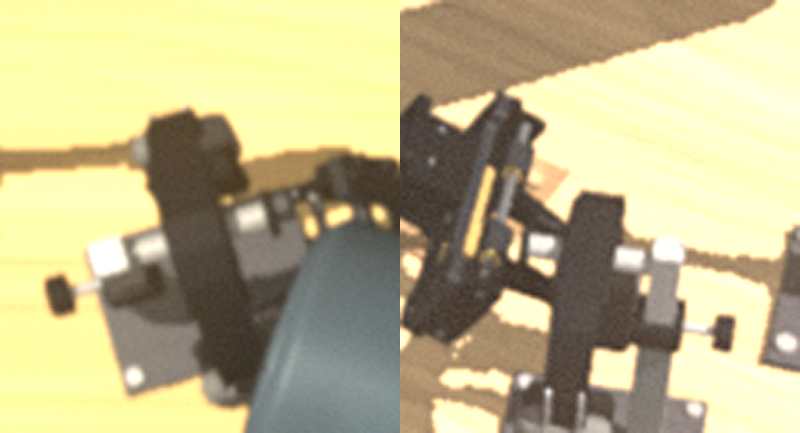

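The band sits mid-bar, between the stop and the tube and square across it, and the force shows the bar carrying it. I'll ease the load and let go gradually.

Call:
play_rows(gripper=[1,1,1], delta_pos=[[0.04,0,-0.02],[0.04,0,-0.02],[0.04,0,-0.02]], turn=[[0,0,0],[0,0,0],[0,0,0]], squeeze=10)

```text
time: 11.92
position: [0.5592, 0.1859, 0.0999]
tool_rot: [0.508, 0.702, 0.294, -0.403]
ft_force: [1.5, 1.0, 4.9]
grip_width: 0.044
grip_force: 10.0
```

Call:
play_rows(gripper=[-0.05,-0.1,-0.2,-0.3,-0.4,-0.6,-0.8,-1,-1,-1,-1], delta_pos=[[0.04,0,-0.02],[0.04,0,-0.02],[0.04,0,-0.02],[0.04,0,-0.02],[0.04,0,-0.02],[0.04,0,-0.02],[0.04,0,-0.02],[0.04,0,-0.02],[0.04,0,-0.02],[0.04,0,-0.02],[0.04,0,-0.02]], turn=[[0,0,0],[0,0,0],[0,0,0],[0,0,0],[0,0,0],[0,0,0],[0,0,0],[0,0,0],[0,0,0],[0,0,0],[0,0,0]])

```text
time: 13.3
position: [0.5591, 0.1857, 0.1]
tool_rot: [0.508, 0.702, 0.294, -0.403]
ft_force: [0.3, 0.8, 0.5]
grip_width: 0.0867
grip_force: 0.0
```

Call:
play_rows(gripper=[-1,-1,-1,-1,-1,-1,-1,-1,-1,-1,-1,-1], delta_pos=[[0,0,-0.5],[0,0,-1.5],[0,0,-2.7],[0,0,-4],[0,0,-5.5],[0,0,-7],[0,0,-9],[0,0,-11],[0,0,-13],[0,0,-15],[0,0,-17],[0,0,-18]], turn=[[0,0,0],[0,0,0],[0,0,0],[0,0,0],[0,0,0],[0,0,0],[0,0,0],[0,0,0],[0,0,0],[0,0,0],[0,0,0],[0,0,0]])

```text
time: 14.8
position: [0.6079, 0.0363, 0.191]
tool_rot: [0.509, 0.702, 0.294, -0.403]
ft_force: [-0.5, -0.3, -0.5]
grip_width: 0.0868
grip_force: 0.0
```

Call:
play_rows(gripper=[-1,-1,-1,-1,-1,-1,-1,-1,-1,-1,-1,-1], delta_pos=[[0,0,0],[0,0,0],[0,0,0],[0,0,0],[0,0,0],[0,0,0],[0,0,0],[0,0,0],[0,0,0],[0,0,0],[0,0,0],[0,0,0]], turn=[[0,0,0],[0,0,0],[0,0,0],[0,0,0],[0,0,0],[0,0,0],[0,0,0],[0,0,0],[0,0,0],[0,0,0],[0,0,0],[0,0,0]])

```text
time: 16.3
position: [0.6072, 0.0377, 0.1904]
tool_rot: [0.508, 0.702, 0.294, -0.403]
ft_force: [-1.0, 0.2, 0.4]
grip_width: 0.0869
grip_force: 0.0
```

```bash
cat >z.py <<'E'
from q import *
c=cam("top");s=cam("scene"); a=np.load("l.npy") if __import__("os").path.exists("l.npy") else None
b=np.stack([c["color"][130:280,190:310],s["color"][190:340,310:430]]).astype(int); np.save("l.npy",b)
if a is not None: print("change",np.abs(b-a).mean(),np.percentile(np.abs(b-a),99))
# hung pose centred on bar: band-edge offsets in z_def, at several angles
O=S+Z*(H+.003)-Z*.128
for k,ff in((c,(-.8,-.6,-.4,-.2,0,.2,.4,.6,.8)),(s,(-.8,-.4,-.2,0,.2))):
    print([(a_,)+tuple(np.round(1000*np.array(edges(*prof(k["color"],k,O+RH@np.array([.058+.084*np.cos(a_),.084*np.sin(a_),0]),RH[:,2],.03),True)),1).tolist()) for a_ in ff])
i0=cv2.imread("pics/top0.png")[:,:,::-1].astype(int)
for n,(x,y,w,h) in dict(jar=(335,195,40,36),block=(312,150,60,42)).items(): print(n,np.abs(c["color"][y:y+h,x:x+w].astype(int)-i0[y:y+h,x:x+w]).mean())
j0=cv2.imread("pics/scene0.png")[:,:,::-1].astype(int)
for n,(x,y,w,h) in dict(jar=(268,262,30,38),block=(244,302,58,38)).items(): print(n,np.abs(s["color"][y:y+h,x:x+w].astype(int)-j0[y:y+h,x:x+w]).mean())
E
python3 z.py
```

```text
[(-0.8, -15.0, 30.0), (-0.6, -16.2, 30.0), (-0.4, -20.2, 30.0), (-0.2, -17.2, 30.0), (0, -18.0, 23.5), (0.2, -18.0, 18.3), (0.4, -30.0, 18.0), (0.6, -17.0, 30.0), (0.8, -19.5, 30.0)]
[(-0.8, -30.0, 14.8), (-0.4, -30.0, 17.2), (-0.2, -20.0, 20.3), (0, -28.5, 16.0), (0.2, -20.5, 15.5)]
jar 42.333333333333336
block 39.425396825396824
jar 14.619590643274854
block 14.41470054446461
```

Call:
play_rows(gripper=[-1,-1,-1,-1,-1,-1,-1,-1,-1,-1,-1,-1], delta_pos=[[1,0,-2],[3,0,-4],[4.5,0,-7],[6,0,-10],[7.5,0,-13],[9,0,-16],[10,0,-19],[10,0,-22],[10,0,-25],[10,0,-28],[10,0,-30],[10,0,-30]], turn=[[0,0,0],[0,0,0],[0,0,0],[0,0,0],[0,0,0],[0,0,0],[0,0,0],[0,0,0],[0,0,0],[0,0,0],[0,0,0],[0,0,0]])

```text
time: 17.9
position: [0.6718, -0.1626, 0.4272]
tool_rot: [0.509, 0.702, 0.294, -0.403]
ft_force: [-0.4, 0.7, 0.4]
grip_width: 0.0871
grip_force: 0.0
```

```bash
python3 z.py; python3 - <<'E'
from h import *
# lid of jar / block centroids before and after, top and scene (bright-neutral blobs)
for k,bx in(("top",{"jar":(330,188,50,46),"block":(306,146,74,50)}),("scene",{"jar":(262,256,42,50),"block":(240,298,66,46)})):
    a=cv2.imread(f"pics/{k}0.png")[:,:,::-1]; b=cam(k)["color"]
    for n,(x,y,w,h) in bx.items():
        r=[]
        for im in(a,b):
            p=im[y:y+h,x:x+w].astype(int); m=(np.abs(p[:,:,0]-p[:,:,2])<28)&(p.mean(2)>60); v=np.argwhere(m); r.append((np.round(v.mean(0)[::-1]+[x,y],1).tolist(),len(v)))
        print(k,n,r)
E
```

```text
change 13.32612037037037 34.0
[(-0.8, -14.8, 30.0), (-0.6, -16.2, 30.0), (-0.4, -20.5, 30.0), (-0.2, -17.2, 30.0), (0, -18.0, 23.5), (0.2, -17.8, 18.5), (0.4, -30.0, 17.8), (0.6, -17.2, 30.0), (0.8, -19.5, 30.0)]
[(-0.8, -30.0, 14.8), (-0.4, -30.0, 17.2), (-0.2, -20.0, 20.3), (0, -28.5, 16.0), (0.2, -20.5, 15.5)]
jar 20.744907407407407
block 19.25568783068783
jar 9.540643274853801
block 9.064882032667876
top jar [([354.9, 211.9], 544), ([355.1, 211.9], 521)]
top block [([340.4, 171.2], 1297), ([340.3, 171.2], 1268)]
scene jar [([281.7, 281.9], 648), ([281.4, 281.3], 605)]
scene block [([272.4, 318.2], 1010), ([272.5, 318.2], 996)]
```

```bash
python3 -c "
from rig import robot
print(robot.hand_in())"
```

```text
the job is handed in; nothing more can be done
None
```

The ear defenders hang still over the middle of the bar, one cup on each side, and the job is handed in at about 18 s; the jar and sanding block measured unmoved, though I did not separately measure cup lean or the board.

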